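# Fetch the ink tin from behind the solution bottles

### The arm

A 7-joint arm with a two-finger parallel gripper is mounted at the origin on the work surface. World frame = base frame: x ahead of the robot, y to its left, z up, the work surface at z = 0. Lengths are in m, angles in rad, forces in N, time in s.
With the tool pointing down it reaches from about 0.425 to 0.95 m from the base axis. Payload 16.7 kg.
Tool frame: the origin (TCP) lies between the finger pads; the fingertips stand 22 mm ahead of it and the grasp point (between the pads) lies 3 mm ahead of it (manip.tip_extent is the distance from the TCP to the fingertips, in m); z points along the fingers, y is the line along which they close (so a half turn about z gives the same grasp; the last joint's range is limited). The gripper opens to 94 mm and grips with 3 to 60 N. Pads are 16 mm wide; open, the fingers measure 119 mm over their backs; the gripper's body (75 mm by 177 mm) begins 78 mm behind the grasp point.
Start: joints at [1.05, 0.426, 0.074, 1.606, -0.034, 1.111, -0.067], TCP at [0.245, -0.629, 0.227] pointing down, gripper open.
Joint ranges: [-2.85, 2.85], [-0.5, 2.14], [-1.23, 1.37], [0.21, 2.46], [-1.02, 4.16], [0.16, 2.05], [-2.73, 2.73]. Speed limits (rad/s): [1.89, 1.89, 2.39, 2.39, 3.01, 3.01, 3.01].

### API

Orientations are given as a unit quaternion [w, x, y, z].
In Python, from workcell import manip gives the robot as it stands. The module is installed in compiled form; this text tells all that it offers. Calls block until the motion is done:
- manip.move_ptp(position, orientation): joint-space move of the TCP to a pose.
- manip.move_l(position, attitude=None, feed=0.15): straight line of the TCP; attitude=None keeps the orientation; feed is the mean speed in m/s.
- manip.move_joints(angles): joint-space move.
- manip.command_gripper(opening): finger opening in m; the grip force is fixed at half the most; returns when the fingers have stopped.
- manip.dwell(seconds).
- manip.solve_ik(position, orientation): joint angles nearest the present ones, or None.
- manip.observe(): the state.
- manip.get_image(name): name is "scene" or "top" or "wrist"; returns the picture (384x512x3 uint8, red, green, blue); there is no depth.
- manip.get_calibration(name): a dict with "K" (3x3 intrinsics, pixels), "k1" (the pictures are not rectified: a ray, as slopes to the right and down, at radius r is drawn at 1 + k1 r^2 times it, then the intrinsics apply), "rvec" (rotation vector, rad) and "tvec" (3), from world to camera coordinates, as OpenCV has them; the wrist camera has in their place "T_tool_cam" (4x4, takes a point from camera to tool coordinates, whose origin is the TCP and whose axes are the flange's). Camera axes: x right, y down, z forward; pixel columns grow to the right and rows downward; lengths in m; the calibration is good to about 2 mm. A picture is of the moment at which its call begins: read the wrist's pose just before it. get_calibration takes no time and is no camera call.
A pose or a line that the arm cannot do raises manip.Unreachable and nothing moves.
- manip.sign_off(): hands the job in; it is judged then, once.
The state is a dict: "time_s": time; "joint_pos": joint angles; "qvel": joint speeds; "tau": joint torques, N m; "tcp_pos": TCP position; "tool_rot": TCP orientation; "force": force on the tool from outside, world axes, zero at the start; "moment": the same for the moment, N m; "grip_width": finger opening in m; "gripper_force": force on a finger pad.
Only numpy, scipy, OpenCV 4.12 (cv2) and the standard library are available. Lean on these libraries where they do the work, as an engineer would, in place of code of your own. Each camera call takes 0.05 s, during which the arm holds its last target. There are 200 camera calls.

### The job

I need the flat ink tin that is hemmed in among the bottle, the can and the jar in the wooden caddy. First move those three out of the way, all of them, to stand on the white enamel tray; then stand the tin in the middle of the cork mat on the litho stone; finally put the bottle, the can and the jar back in the caddy, each on the spot where it stood. Keep everything upright, set things down rather than dropping them, and leave the brush pot, the paint box and the loose brush where they are.

Things in the scene. Friction and masses are not known exactly. Their poses are not given: they have to be found in the camera images.
- bottle: Amber glass bottle with a paper label, narrow neck and small red screw cap; loose, about 250 g. Round body 54 mm in diameter with straight sides up to 82 mm, then a shoulder; cap 26 mm wide, top at 110 mm. Origin: centre of the underside, z up. Starts on any of the caddy's three outer spots.
- can: Flat-sided rectangular aluminium solvent can with paper label and a small black cap; loose, about 300 g. 44 mm along its x, 64 mm along its y, sides 88 mm high; cap 24 mm wide, 14 mm off centre towards +y, top at 102 mm. Origin: centre of the underside, z up. Starts on any of the caddy's three outer spots, x within 15 degrees of the caddy's x.
- jar: Wide round glass jar with a grey filling and a white lid; loose, about 280 g. 64 mm in diameter with straight sides up to 80 mm; lid 65 mm in diameter from 80 to 95 mm. Origin: centre of the underside, z up. Starts on any of the caddy's three outer spots.
- tin: Low flat round ink tin of bare steel; loose, about 200 g. 60 mm in diameter, side 34 mm high, a 51 mm lid disc on it up to 36 mm. Origin: centre of the underside, z up. Starts on the caddy's middle spot, with the three taller things so close around it that the gripper's body cannot come down to it until they are gone.
- caddy: Fixed shallow open wooden caddy. Origin: on the bench under the tin's spot; inside x -125 to 70, y -120 to 120 mm. Floor 6 mm above the bench, walls 6 mm thick, 14 mm high (far +x wall 32). Dark rings 74 mm across mark the spots: tin (0, 0), others (-80, 0), (0, 80), (0, -80) mm in its frame; things start within 5 mm of a ring's centre.
- drip_tray: Fixed shallow white enamel tray, empty: the side area. 160 mm (x) by 268 mm (y) outside, 152 by 260 mm inside; floor 4 mm above the bench, rim 4 mm thick and 11 mm high. Origin: centre of its underside.
- cork_mat: Fixed round cork mat, 90 mm in diameter and 4 mm thick, lying on a fixed pale litho stone (160 mm x 200 mm, 50 mm thick, standing on the bench with its centre within 25 mm of the mat's centre, in x and in y of the stone). Origin: centre of the mat's underside, 50 mm above the bench; its top is 54 mm above the bench.
- brush_pot: Bystander: round terracotta pot with brushes standing in it, 72 mm across, 90 mm high (brushes up to 180 mm). Origin: centre of its underside. Leave alone.
- paint_box: Bystander: open flat dark metal paint box with pans, 76 mm x 136 mm, 14 mm high. Origin: centre of its underside. Leave alone.
- brush: Bystander: loose brush 200 mm long lying on the bench beyond the work, between brush pot and paint box, its length along its own x (about the world's y). Origin: on the bench under its middle. Leave alone.

How it is judged:
By the outcome, as a careful person would: the job done as asked, in the order asked, and still so for the second after the job is handed in, with the robot touching nothing.
It also fails if it takes over 144 s, if anything falls off the work surface, if the arm or the gripper's body presses on something with over 40 N, if the wrist force passes 120 N, or if a joint passes its speed limit or range.

## Working session

There is one attempt and no reset: what is moved stays moved. The work goes in short steps, each a Python script; the robot and the scene stay as the last script left them, time stands still between calls to the robot, and variables do not carry over. Pictures are saved under pics/ and viewed, at most 14 in all, crops included, and the job is handed in when it is done.

```bash
ls; mkdir -p pics
python3 - <<'E'
from workcell import manip
import cv2
for n in("scene","top","wrist"):
    im=manip.get_image(n); cv2.imwrite(f"pics/{n}0.png",im[:,:,::-1])
    print(n,manip.get_calibration(n))
print(manip.observe())
E
python3 -c "
import cv2,numpy as np
a=cv2.imread('pics/top0.png');cv2.imwrite('pics/top0b.png',cv2.resize(a,(800,600),interpolation=cv2.INTER_CUBIC))
a=cv2.imread('pics/scene0.png');cv2.imwrite('pics/scene0b.png',cv2.resize(a,(800,600),interpolation=cv2.INTER_CUBIC))"
```

```text
pics
scene {'K': array([[434.11840498,   0.        , 262.84331808],
       [  0.        , 434.11840498, 194.51238052],
       [  0.        ,   0.        ,   1.        ]]), 'k1': -0.15041739679808847, 'rvec': array([ 1.9837604 ,  1.33915923, -0.61271927]), 'tvec': array([-0.20227241, -0.32190683,  1.69344904])}
top {'K': array([[429.32458043,   0.        , 249.68386552],
       [  0.        , 429.32458043, 194.65465901],
       [  0.        ,   0.        ,   1.        ]]), 'k1': -0.1470675932812924, 'rvec': array([ 2.17530884, -2.18764427,  0.05096916]), 'tvec': array([0.00440128, 0.54693638, 1.34174412])}
wrist {'K': array([[342.00869261,   0.        , 255.25642705],
       [  0.        , 342.00869261, 186.10559169],
       [  0.        ,   0.        ,   1.        ]]), 'k1': -0.0075616280499601, 'T_tool_cam': array([[-3.76960531e-04, -9.72045482e-01, -2.34792331e-01,
         6.77191430e-02],
       [ 9.99999868e-01, -4.48429284e-04,  2.51001289e-04,
        -2.28510910e-04],
       [-3.49272426e-04, -2.34792205e-01,  9.72045523e-01,
        -1.57581588e-01],
       [ 0.00000000e+00,  0.00000000e+00,  0.00000000e+00,
         1.00000000e+00]])}
{'time_s': 0.15, 'joint_pos': array([ 1.05047089,  0.42660636,  0.07386678,  1.60643962, -0.0341009 ,
        1.11081355, -0.06710401]), 'qvel': array([ 7.13190355e-04, -4.14722367e-04, -9.53673139e-05, -7.59698782e-05,
        4.02613778e-04, -3.06116763e-04, -4.46002260e-04]), 'tau': array([ 4.27726380e-03, -9.36279702e+01,  3.67027178e+00, -4.54423535e+01,
       -4.85009223e-02,  1.81233510e-02,  1.83778575e-04]), 'tcp_pos': array([ 0.24446862, -0.62883482,  0.22693376]), 'tool_rot': array([-4.87512703e-04,  9.82864312e-01,  1.84329843e-01, -1.26713196e-04]), 'force': array([-0.1054725 ,  0.5494794 ,  0.16956107]), 'moment': array([ 0.02855342, -0.00488865, -0.01458274]), 'gripper_force': 0.0, 'grip_width': 0.09412115237207468}
```

View pics/top0b.png

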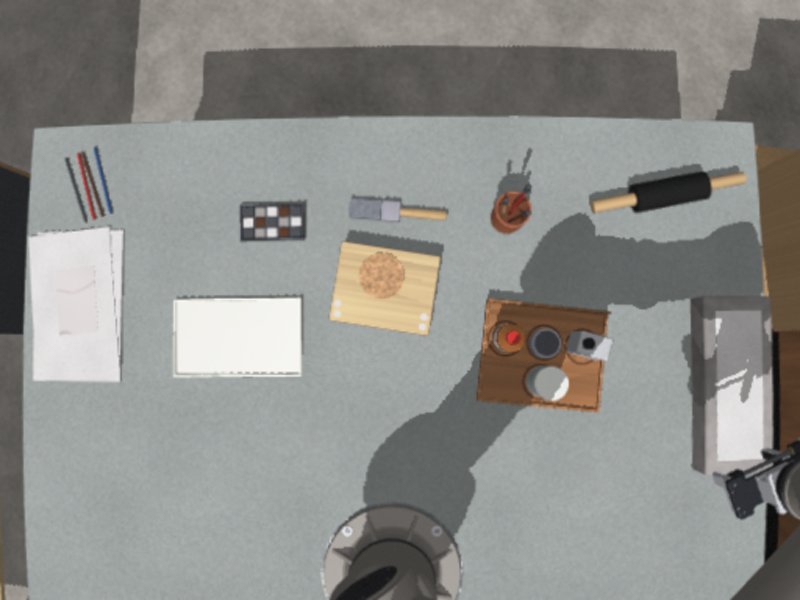

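View pics/scene0b.png

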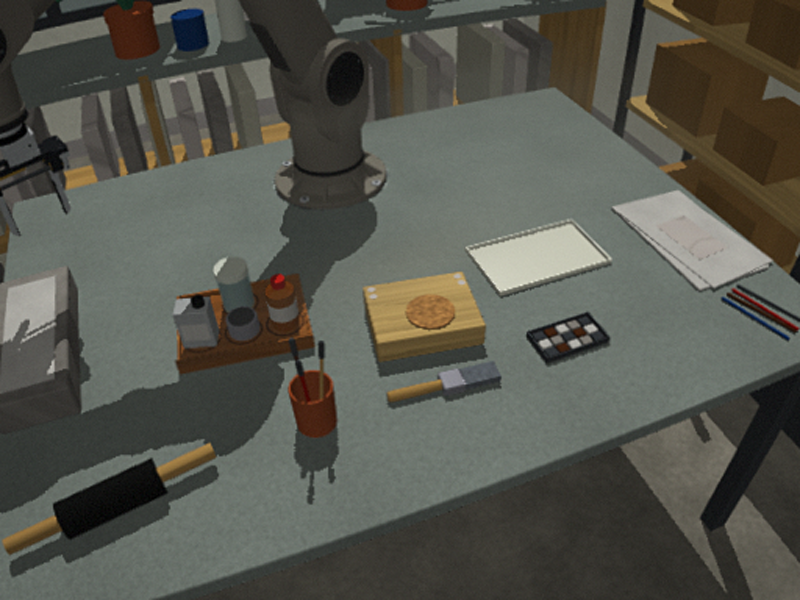

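The top view (800x600 px) shows the bottle at (512,338), tin (545,343), can (590,344) and jar (547,383) in the caddy, the mat at (382,274) and the tray at (237,337). The scene view agrees: bottle cap at (279,281), jar lid (231,266), can cap (197,300), mat (430,311).

```bash
cat > h.py <<'E'
import numpy as np, cv2
from scipy.spatial.transform import Rotation as R
from scipy.optimize import least_squares
try: from workcell import manip
except ImportError: pass
def q2R(q): return R.from_quat(np.r_[q[1:],q[0]]).as_matrix()
def cam(n,pose=None):
    c=manip.get_calibration(n)
    if n=="wrist":
        p,q=pose; T=np.array(c["T_tool_cam"]); Rt=q2R(np.array(q))
        Rwc=Rt@T[:3,:3]; o=np.array(p)+Rt@T[:3,3]
    else:
        Rwc=R.from_rotvec(c["rvec"]).as_matrix().T; o=-Rwc@c["tvec"]
    return c["K"],c["k1"],Rwc,o
def proj(C,X):
    K,k1,Rw,o=C; p=(np.atleast_2d(X)-o)@Rw; s=p[:,:2]/p[:,2:]
    s=s*(1+k1*(s**2).sum(1,keepdims=True)); return s@K[:2,:2].T+K[:2,2]
def ray(C,uv):
    K,k1,Rw,o=C; d=(np.array(uv,float)-K[:2,2])/K[0,0]; s=d.copy()
    for _ in range(20): s=d/(1+k1*(s@s))
    return o,Rw@np.r_[s,1]
def atz(C,uv,z):
    o,d=ray(C,uv); return o+d*(z-o[2])/d[2]
def tri(obs):
    A=[];b=[]
    for C,uv in obs:
        o,d=ray(C,uv); d=d/np.linalg.norm(d); P=np.eye(3)-np.outer(d,d); A.append(P); b.append(P@o)
    X=np.linalg.lstsq(np.vstack(A),np.hstack(b),rcond=None)[0]
    return X,[np.linalg.norm(proj(C,X)[0]-uv) for C,uv in obs]
def down(yaw):  # tool z down; tool y axis at angle (yaw+90deg)+180 -> closing line
    q=(R.from_euler('z',yaw)*R.from_euler('x',np.pi)).as_quat(); return np.r_[q[3],q[:3]]
def snap(name):
    s=manip.observe(); im=manip.get_image("wrist"); p=(s["tcp_pos"],s["tool_rot"])
    cv2.imwrite(f"pics/{name}.png",im[:,:,::-1]); np.savez(f"pics/{name}.npz",p=p[0],q=p[1]); return p
def wcam(name):
    d=np.load(f"pics/{name}.npz"); return cam("wrist",(d["p"],d["q"]))
E
python3 - <<'E'
from h import *
T=cam("top");S=cam("scene");k=.64
np.set_printoptions(precision=4,suppress=True)
P=lambda u,v:(np.array([u,v])+.5)*k-.5
for n,t,s in [("cap",(513,337),(279,281)),("can cap",(589,343),(197,299)),("jar lid",(548,380),(231,266)),("tin",(545,343),(243,320)),("mat",(382,274),(430,311)),
 ("tray nearR",(302,377),(571,222)),("trayL near",(173,377),None),("trayfarR",(302,296),(467,250)),("trayfarL",(173,297),None)]:
    print(n,tri([(T,P(*t)),(S,P(*s))]) if s else "", atz(T,P(*t),.01))
for c in [(487,299),(609,312),(600,411),(478,400)]: print(atz(T,P(*c),.02))
for c in [(345,241),(441,255),(428,334),(330,321)]: print('stone',atz(T,P(*c),.05))
print('pot',atz(T,P(513,210),.09),'box',atz(T,P(273,221),.014))
print(q2R(manip.observe()["tool_rot"]))
for p in [(.58,-.25,.33),(.54,-.25,.33),(.6,.3,.3),(.7,0,.3)]:
  for y in (0,np.pi,np.pi/2,-np.pi/2): print(p,y,manip.solve_ik(p,down(y)))
E
```

```text
cap (array([ 0.4786, -0.2301,  0.1053]), [np.float64(0.6091649810032743), np.float64(0.6312818446350781)]) [ 0.4795 -0.2478  0.01  ]
can cap (array([ 0.4655, -0.3789,  0.1018]), [np.float64(0.030443871399182195), np.float64(0.03225366737410886)]) [ 0.4658 -0.4048  0.01  ]
jar lid (array([ 0.3955, -0.3011,  0.1009]), [np.float64(0.8272218357639695), np.float64(0.8284205457728213)]) [ 0.3913 -0.3185  0.01  ]
tin (array([ 0.4668, -0.3091,  0.0253]), [np.float64(0.3055864875794101), np.float64(0.32518161294273884)]) [ 0.4667 -0.3134  0.01  ]
mat (array([0.6054, 0.0173, 0.0509]), [np.float64(0.05708472015470884), np.float64(0.061663437121341036)]) [0.6098 0.0183 0.01  ]
tray nearR (array([0.4647, 0.2652, 0.0938]), [np.float64(37.40539871472054), np.float64(35.68364907124745)]) [0.4005 0.1822 0.01  ]
trayL near  [0.3996 0.4524 0.01  ]
trayfarR (array([0.5491, 0.1426, 0.1196]), [np.float64(8.39637312453107), np.float64(8.394660137288655)]) [0.5658 0.1824 0.01  ]
trayfarL  [0.5657 0.4542 0.01  ]
[ 0.5566 -0.1943  0.02  ]
[ 0.5285 -0.4451  0.02  ]
[ 0.3275 -0.4229  0.02  ]
[ 0.3532 -0.1739  0
[... 1008 characters left out ...]
0.6, 0.3, 0.3) 0 [ 0.0304  0.4914 -0.8518  1.4877  0.3741  1.332  -2.4219]
(0.6, 0.3, 0.3) 3.141592653589793 [ 0.1407  0.5637 -1.0533  1.4813  0.4924  1.382   0.6329]
(0.6, 0.3, 0.3) 1.5707963267948966 [ 0.1249  0.5509 -1.022   1.4822  0.4729  1.3729 -0.9237]
(0.6, 0.3, 0.3) -1.5707963267948966 [ 0.1274  0.5529 -1.0269  1.4821  0.4759  1.3743  2.2157]
(0.7, 0, 0.3) 0 [ 0.1139  0.436  -0.295   1.4387  0.1283  1.2857 -1.762 ]
(0.7, 0, 0.3) 3.141592653589793 [ 0.3541  0.4941 -0.6604  1.4219  0.3043  1.3287  1.2499]
(0.7, 0, 0.3) 1.5707963267948966 [ 0.2829  0.4712 -0.5478  1.4268  0.2471  1.3123 -0.2794]
(0.7, 0, 0.3) -1.5707963267948966 [-0.7977  0.7022  1.208   1.4981 -0.66    1.3967 -2.6964]
```

Run:
```python
from h import *
y=np.radians(84)
for n,p in [("cA",(.455,-.37,.33)),("cB",(.48,-.26,.33)),("tC",(.53,.10,.40)),("tD",(.55,.24,.40))]:
    manip.move_ptp(p,down(y)); manip.dwell(.2); snap(n); print(n,manip.observe()["time_s"],manip.observe()["tcp_pos"])
    im=cv2.imread(f"pics/{n}.png"); cv2.imwrite(f"pics/{n}b.png",cv2.resize(im,(800,600),interpolation=cv2.INTER_CUBIC))
```

```text
cA 1.7167 [ 0.45455466 -0.3706707   0.32963738]
cB 2.4917 [ 0.47970829 -0.26101525  0.32982145]
tC 4.125 [0.53015356 0.09918523 0.39983323]
tD 5.0 [0.55030188 0.23890355 0.4002229 ]
```

View pics/cAb.png

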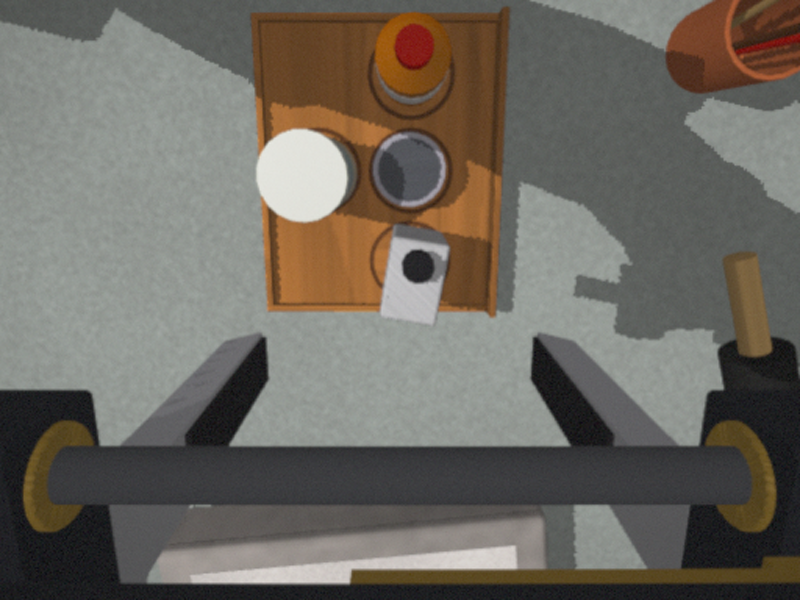

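View pics/cBb.png

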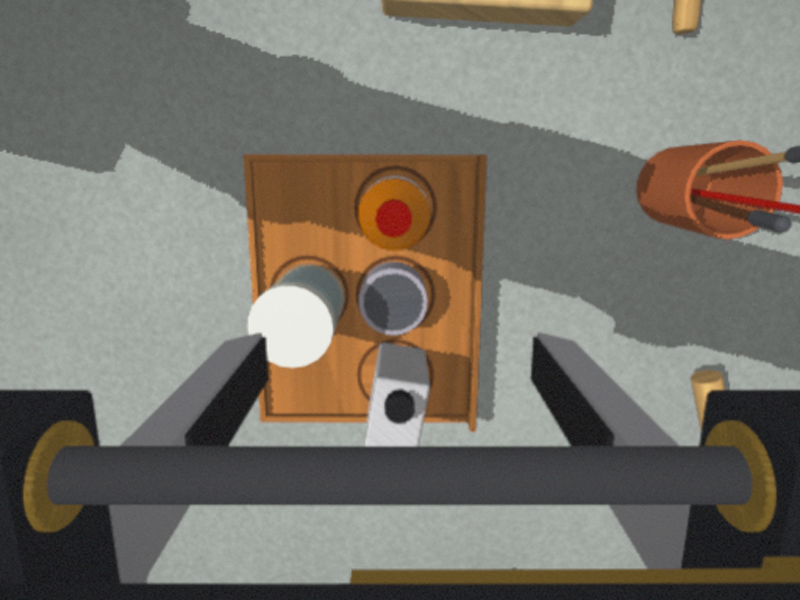

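View pics/tCb.png

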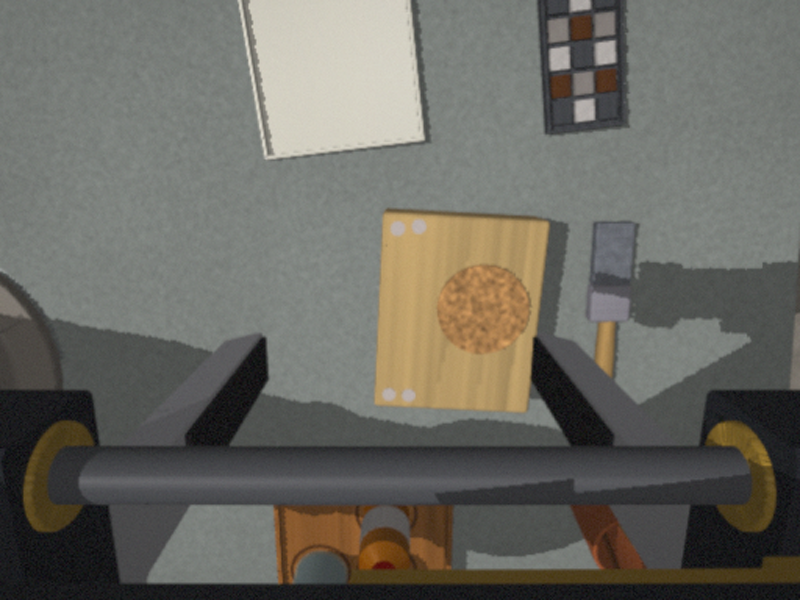

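View pics/tDb.png

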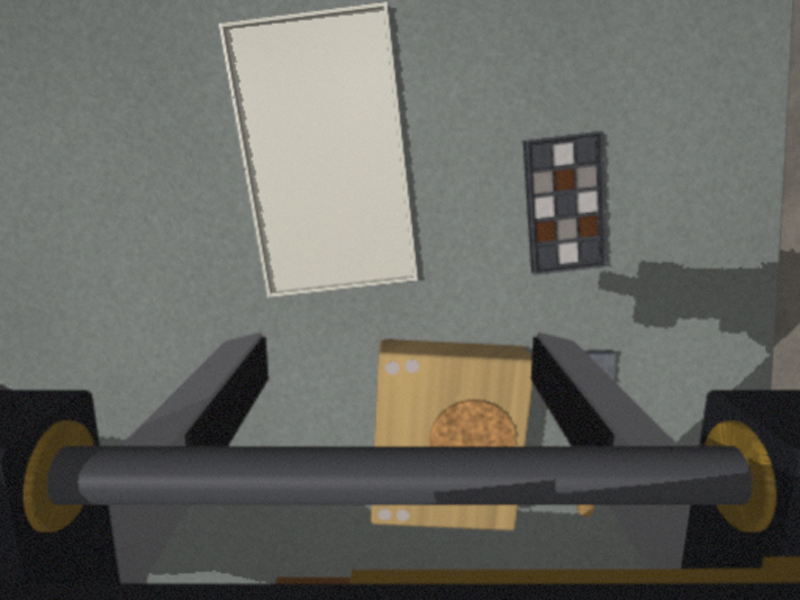

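The wrist views show in cA: cap (414,46), jar lid (303,175), tin (410,168), can cap (418,266). In cB: cap (394,218), lid (291,327), tin (396,298), can cap (400,406). The mat centre is at (484,308) in tC. The tray corners in tD are (222,24), (387,4), (421,280) and (268,297). I'll enlarge the can to read its corners.

Run:
```python
from h import *
o=[]
for n,(x,y) in (("cA",(232,135)),("cB",(224,213))):
    o.append(cv2.resize(cv2.imread(f"pics/{n}.png")[y:y+80,x:x+66],None,fx=6,fy=6,interpolation=cv2.INTER_CUBIC))
cv2.imwrite("pics/can.png",np.hstack(o))
np.set_printoptions(precision=4,suppress=True)
P=lambda u:(np.array(u)+.5)*.64-.5
A,B,C,D,T,S=wcam("cA"),wcam("cB"),wcam("tC"),wcam("tD"),cam("top"),cam("scene")
for n,a,b,z in [("cap",(414,46),(394,218),.116),("lid",(303,175),(291,327),.101),("tin",(410,168),(396,298),.042),("cancap",(418,266),(400,406),.108)]:
    X,e=tri([(A,P(a)),(B,P(b))]); print(n,X,np.array(e),'atz',atz(A,P(a),z),atz(B,P(b),z))
print("mat",*tri([(C,P((484,308))),(T,P((382,274)))]),atz(C,P((484,308)),.054))
for a,b in (((267,158),(268,297)),((426,141),(421,280))): print("tray",*tri([(C,P(a)),(D,P(b))]))
c=np.array([atz(D,P(u),.011) for u in ((222,24),(387,4),(421,280),(268,297))]);print(c,c.mean(0))
for V,cs in ((A,((252,14),(505,11),(492,312),(270,310))),(B,((246,157),(484,156),(473,425),(263,421)))):
    c=np.array([atz(V,P(u),z) for u,z in zip(cs,(.014,.032,.032,.014))]);print('caddy',c[:,:2].round(4).tolist())
```

```text
cap [ 0.479  -0.2312  0.1116] [0.1082 0.1007] atz [ 0.4787 -0.232   0.116 ] [ 0.4792 -0.2308  0.116 ]
lid [ 0.3932 -0.3048  0.1036] [0.113  0.1055] atz [ 0.3929 -0.3049  0.101 ] [ 0.3924 -0.3056  0.101 ]
tin [ 0.4706 -0.3092  0.0304] [0.6702 0.6328] atz [ 0.4696 -0.3089  0.042 ] [ 0.4719 -0.3065  0.042 ]
cancap [ 0.4674 -0.3787  0.1013] [0.16   0.1498] atz [ 0.4671 -0.3773  0.108 ] [ 0.4679 -0.3755  0.108 ]
mat [0.606  0.0173 0.0456] [np.float64(0.007627775667556187), np.float64(0.0037652563346788587)] [0.6048 0.0197 0.054 ]
tray [0.4076 0.1842 0.0165] [np.float64(0.5659744807928596), np.float64(0.5316024450602915)]
tray [0.5667 0.1836 0.0081] [np.float64(0.5938771024021876), np.float64(0.5587756212345872)]
[[0.4054 0.4496 0.011 ]
 [0.5617 0.45   0.011 ]
 [0.5676 0.1841 0.011 ]
 [0.4052 0.1831 0.011 ]] [0.4849 0.3167 0.011 ]
caddy [[0.3551, -0.1742], [0.5556, -0.1982], [0.5292, -0.4403], [0.3291, -0.422]]
caddy [[0.3562, -0.1754], [0.557, -0.1963], [0.5298, -0.4384], [0.3294, -0.4222]]
```

View pics/can.png

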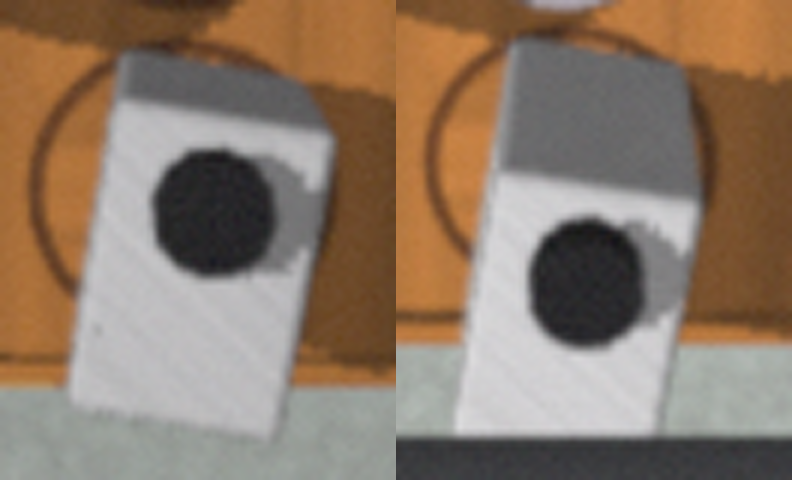

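The can's top face in crop A has corners (118,98), (335,137), (275,438) and (70,405). In crop B the visible corners are (104,172) and (305,203), taken relative to the right half.

Run:
```python
from h import *
np.set_printoptions(precision=4,suppress=True)
P=lambda u,o:(np.array(u)+.5)/6-.5+o
A,B=wcam("cA"),wcam("cB")
a=[P(u,(232,135)) for u in ((118,98),(335,137),(275,438),(70,405))]; b=[P(u,(224,213)) for u in ((104,172),(305,203))]
for i in 0,1: print(tri([(A,a[i]),(B,b[i])]))
c=np.array([atz(A,u,.094) for u in a]); print(c, c.mean(0))
L=np.array([(-22,32),(22,32),(22,-32),(-22,-32)])/1e3
def f(p):
    r=R.from_euler('z',p[2]).as_matrix()[:2,:2]; W=np.c_[L@r.T+p[:2],np.full(4,p[3])]
    return np.r_[(proj(A,W)-a).ravel(),(proj(B,W[:2])-b).ravel()]
for z in (None,.094):
    s=least_squares(f if z is None else lambda p:f(np.r_[p[:3],z]),[.458,-.39,-.1,.09]); print(s.x,np.degrees(s.x[2]),s.fun.round(2))
# ring centres in cA (800 px): fit caddy from corners seen in both views
K=np.array([[[0.3551,-0.1742],[0.5556,-0.1982],[0.5292,-0.4403],[0.3291,-0.422]],[[0.3562,-0.1754],[0.557,-0.1963],[0.5298,-0.4384],[0.3294,-0.4222]]]).mean(0)
M=np.array([(-131,126),(76,126),(76,-126),(-131,-126)])/1e3
g=lambda p:((M@R.from_euler('z',p[2]).as_matrix()[:2,:2].T+p[:2])-K).ravel()
s=least_squares(g,[.47,-.31,-.1]);print(s.x,np.degrees(s.x[2]),s.fun)
r=R.from_euler('z',s.x[2]).as_matrix()[:2,:2]
for q in ((0,0),(-.08,0),(0,.08),(0,-.08)): print(q,r@q+s.x[:2])
```

```text
(array([ 0.4513, -0.3558,  0.0939]), [np.float64(0.21532368336750157), np.float64(0.2017253477355692)])
(array([ 0.492 , -0.3681,  0.0916]), [np.float64(0.05522243150972619), np.float64(0.051764771336344606)])
[[ 0.4511 -0.3557  0.094 ]
 [ 0.4919 -0.3677  0.094 ]
 [ 0.4748 -0.4269  0.094 ]
 [ 0.4348 -0.4157  0.094 ]] [ 0.4631 -0.3915  0.094 ]
[ 0.4631 -0.3933 -0.2752  0.0886] -15.767084370428298 [-0.27  0.11  0.5  -0.15  0.56  1.06 -0.94  0.75 -0.52 -1.08  0.67 -0.75]
[ 0.4631 -0.3918 -0.2749  0.09  ] -15.751274031481397 [-0.44 -0.55  0.86 -0.73  0.78  1.21 -1.21  0.83 -0.82 -0.51  0.83 -0.11]
[ 0.47   -0.3112 -0.1044] -5.983435237610361 [-0.0028  0.0025  0.0024  0.0034  0.003  -0.0051 -0.0026 -0.0008]
(0, 0) [ 0.47   -0.3112]
(-0.08, 0) [ 0.3905 -0.3029]
(0, 0.08) [ 0.4784 -0.2317]
(0, -0.08) [ 0.4617 -0.3908]
```

Measured positions match the ring spots and the stated heights. I'll move the bottle first.

```bash
cat >> h.py <<'E'
H=.065; HI=.225
SRC=dict(bottle=(.479,-.231,84.),can=(.4631,-.392,74.3),jar=(.393,-.305,-6.),tin=(.4705,-.3085,84.))
TR=dict(bottle=(.485,.231,90.),can=(.485,.317,90.),jar=(.485,.405,90.))
W=dict(bottle=.054,can=.044,jar=.064,tin=.06)
def pick(n,p,z):
    q=down(np.radians(p[2]))
    manip.move_ptp((p[0],p[1],HI),q); manip.move_l((p[0],p[1],z),feed=.2)
    manip.command_gripper(0.0); w=manip.observe()["grip_width"]; print(n,"grip",round(w,4))
    if abs(w-W[n])>.005: raise SystemExit("bad grip")
    manip.move_l((p[0],p[1],HI),feed=.2)
def place(n,p,z):
    """z: expected TCP height at contact"""
    q=down(np.radians(p[2]))
    manip.move_ptp((p[0],p[1],HI),q); manip.move_l((p[0],p[1],z+.004),feed=.2); manip.dwell(.15)
    f0=manip.observe()["force"][2]; zz=z+.004
    while zz>z-.003:
        zz-=.001; manip.move_l((p[0],p[1],zz),feed=.02); f=manip.observe()["force"][2]-f0
        if f>2.5: break
    print(n,"placed dz",round((zz-z)*1e3,1),"f",round(f,1),"grip",round(manip.observe()["grip_width"],4))
    manip.command_gripper(.094); manip.dwell(.1); manip.move_l((p[0],p[1],HI),feed=.25); print("t",manip.observe()["time_s"])
E
python3 - <<'E'
from h import *
pick("bottle",SRC["bottle"],H); place("bottle",TR["bottle"],H-.002)
snap("w1"); cv2.imwrite("pics/w1t.png",np.hstack([cv2.imread("pics/w1.png")[:, ::1],]))
E
```

```text
bottle grip 0.0532
bottle placed dz 0.0 f 3.2 grip 0.0533
t 14.925
```

View pics/w1.png

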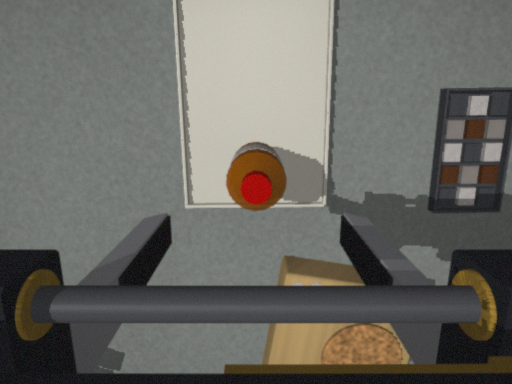

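The bottle stands upright in the tray's near end at (256,185), inside the rim. Contact came at the predicted height. Next the can and the jar.

Run:
```python
from h import *
pick("can",SRC["can"],H); place("can",TR["can"],H-.002)
pick("jar",SRC["jar"],H); place("jar",TR["jar"],H-.002); 
im=manip.get_image("top")[170:270,90:410,::-1]
manip.move_ptp((.48,-.26,.33),down(np.radians(84))); manip.dwell(.2); snap("w2")
a=cv2.resize(cv2.imread("pics/w2.png")[80:290,130:350],(374,357)); b=cv2.resize(im,(800,250))
o=np.zeros((607-7,800,3),np.uint8); o[:250]=b; o[250:600,:374]=a[:350]; cv2.imwrite("pics/w2c.png",o)
```

```text
can grip 0.0442
can placed dz -1.0 f 18.2 grip 0.044
t 26.5917
jar grip 0.0647
jar placed dz 0.0 f 7.2 grip 0.0644
t 37.4917
```

View pics/w2c.png

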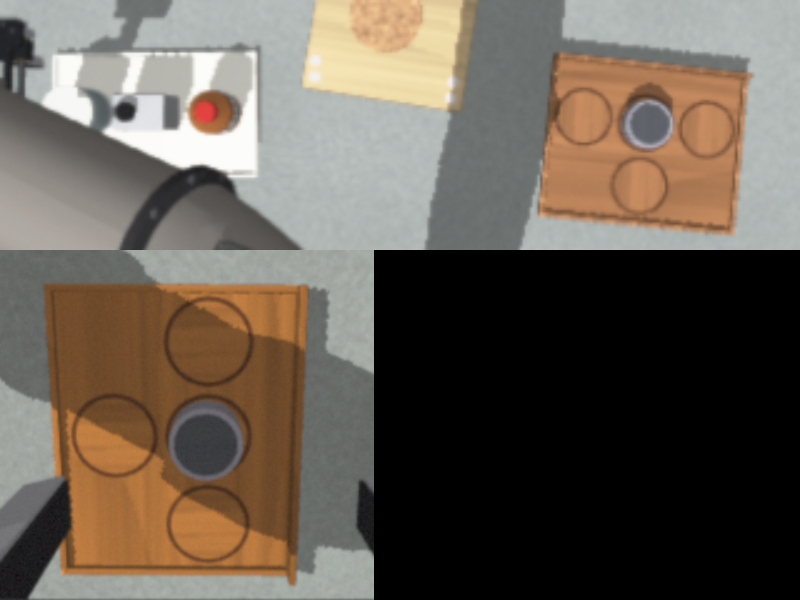

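The tray holds the jar, can and bottle, all upright. The tin is alone in the caddy, lid centre at crop (206,443), with the rings at (209,341), (115,435) and (208,523).

Run:
```python
from h import *
V=wcam("w2"); P=lambda u,v:(np.array((u,v-250))+.5)/1.7-.5+np.array([130,80])
print("tin",atz(V,P(206,443),.042),[atz(V,P(*u),.006)[:2].round(4) for u in ((209,341),(115,435),(208,523))])
t=atz(V,P(206,443),.042)
if np.hypot(t[0]-.4705,t[1]+.3085)>.006: raise SystemExit("check")
pick("tin",(t[0],t[1],84.),.031); place("tin",(.605,.0185,90.),.079)
# look at tin on mat
manip.move_ptp((.57,.06,.33),down(np.radians(90))); manip.dwell(.2); snap("w3")
manip.move_l((.57,.0,.33),feed=.2); manip.dwell(.2);snap("w4")
a=[cv2.resize(cv2.imread(f"pics/{n}.png")[:250,200:390],None,fx=2.1,fy=2.1,interpolation=cv2.INTER_CUBIC) for n in("w3","w4")]
cv2.imwrite("pics/w34.png",np.hstack(a))
```

```text
tin [ 0.46920986 -0.30835432  0.042     ] [array([ 0.4795, -0.2319]), array([ 0.3912, -0.3027]), array([ 0.4617, -0.3908])]
tin grip 0.0598
tin placed dz 0.0 f 3.9 grip 0.0593
t 48.4583
```

View pics/w34.png

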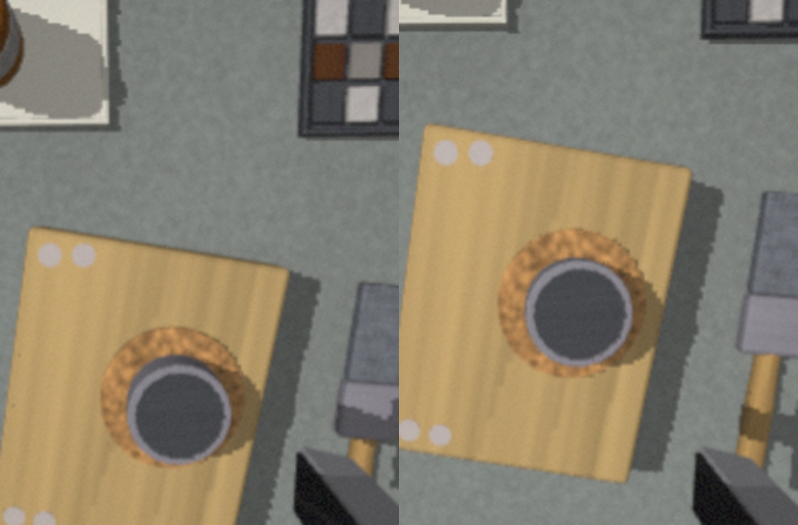

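In w4 the mat centre is at about (574,303) and the tin rim at (579,313). In w3 they are at about (172,397) and (179,415). I'll compute the offset.

Run:
```python
from h import *
P=lambda u,v,o:(np.array((u-o,v))+.5)/2.1-.5+np.array([200,0])
for n,o,m,t in (("w3",0,(172,397),(179.5,415.5)),("w4",399,(574,303),(579,313))):
    V=wcam(n); print(atz(V,P(*m,o),.054),atz(V,P(*t,o),.088))
    # model contours reprojected, in crop pixels
    for c,r,z in (((.605,.0185),.045,.054),((.605,.0185),.03,.088)):
        a=np.linspace(0,6.28,60); p=proj(V,np.c_[c[0]+r*np.cos(a),c[1]+r*np.sin(a),0*a+z]); p=(p-[200,0]+.5)*2.1-.5+[o,0]; print(p.min(0),p.max(0))
```

```text
[0.60338883 0.01918622 0.054     ] [0.60527565 0.01670956 0.088     ]
[102.13033299 326.0397819 ] [247.12396065 466.76510607]
[126.91061446 361.22309494] [231.31925143 462.03903327]
[0.60506822 0.01904741 0.054     ] [0.60520501 0.01738061 0.088     ]
[499.3933167  227.49542391] [648.40828522 376.71773566]
[524.91872223 256.3460837 ] [632.47572157 363.77105735]
```

The tin is centred to within about 2 mm. Now I'll return the three.

Run:
```python
from h import *
S=dict(SRC,jar=(.393,-.305,84.))
for n in ("jar","can","bottle"):
    pick(n,TR[n],H-.002); place(n,S[n],H)
manip.move_ptp((.48,-.26,.33),down(np.radians(84))); manip.dwell(.2); snap("w5")
manip.move_ptp((.455,-.37,.33),down(np.radians(84))); manip.dwell(.2); snap("w6")
manip.move_ptp((.3,-.5,.33),down(np.radians(84))); t=manip.get_image("top")[:,:,::-1]; cv2.imwrite("pics/topE.png",t)
a=np.hstack([cv2.imread("pics/cA.png")[:220,150:350],cv2.imread("pics/w6.png")[:220,150:350]])
o=np.zeros((600,800,3),np.uint8); o[:352,:640]=cv2.resize(a,(640,352)); b=cv2.resize(t[110:270,90:410],(496,248)); o[352:,:496]=b; cv2.imwrite("pics/end.png",o)
print(manip.observe()["time_s"])
```

```text
jar grip 0.0642
jar placed dz 0.0 f 7.6 grip 0.0644
t 60.175
can grip 0.044
can placed dz -1.0 f 18.4 grip 0.0436
t 71.8167
bottle grip 0.0536
bottle placed dz 0.0 f 3.2 grip 0.0531
t 82.125
84.5417
```

View pics/end.png

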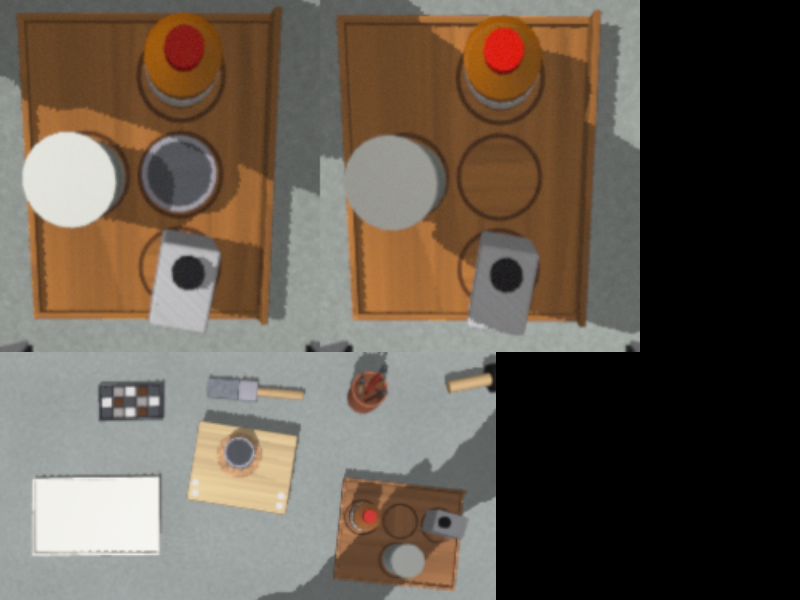

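The before and after views agree. Bottle, jar and can stand upright on their old spots (cap (184,47) before and (504,49)-320 after, with caddy edges also shifted about 2 px). The tin is on the mat, the tray is empty and the bystanders have not moved.

```bash
python3 -c "
from workcell import manip
print(manip.sign_off())"
```

```text
the job is handed in; nothing more can be done
None
```

The job is done and handed in at about 85 s: the tin stands within about 2 mm of the middle of the cork mat, and the bottle, can and jar are back on their spots in the caddy, upright.

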